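Warm the croissant: flip the right toggle levers

TASK

Three warming plates stand on the counter; each is on when its toggle lever leans back toward its plate and off when the lever leans to the front edge. Gently push the levers over until they snap, so that only the croissant is being warmed: switch off the warmer that stands empty, switch on the one under the croissant, and leave the cream slice's warmer off throughout. Only push the levers: do not pinch them, and do not lift or shift the pastries, the bundt cake or the tart.

Things in the scene. Friction and masses are not known exactly. Their poses are not given: they have to be found in the camera images.
- empty_warmer: the warmer with nothing on its plate (starts ON). Low metal box, 220 deep x 135 wide x 40 mm high, fixed. Origin: centre of its underside; x points from its front (lever) edge to its back, z up. Dark plate 124 mm square, top 46 mm high, centred 43 mm behind the origin; lever hinge 67 mm in front of the origin
- empty_warmer_pivot (a point): hinge of the lever of the warmer with nothing on its plate (starts ON): middle of the width, 45 mm above the counter (5 mm above the metal box); same axes as its warmer
- empty_warmer_lever_bar (a point): centre of the dark cross bar on the lever of the warmer with nothing on its plate (starts ON); moves with the lever, 29 mm before or behind the hinge and 98 mm above the counter at its stops, 105 mm upright
- empty_warmer_lever (a joint): lever of the warmer with nothing on its plate, rad; 0 upright, +0.5 stop leaning back to the plate = ON, -0.5 stop leaning to the front edge = OFF. 9 mm stem, cross bar on top 52 mm long along y, 16 mm thick. Top-heavy (0.4 kg): about 2 N at the bar to leave a stop, fading to 0 at upright, then it snaps over by itself and stays
- croissant_warmer: the warmer that carries the croissant (starts OFF). Low metal box, 220 deep x 135 wide x 40 mm high, fixed. Origin: centre of its underside; x points from its front (lever) edge to its back, z up. Dark plate 124 mm square, top 46 mm high, centred 43 mm behind the origin; lever hinge 67 mm in front of the origin
- croissant_warmer_pivot (a point): hinge of the lever of the warmer that carries the croissant (starts OFF): middle of the width, 45 mm above the counter (5 mm above the metal box); same axes as its warmer
- croissant_warmer_lever_bar (a point): centre of the dark cross bar on the lever of the warmer that carries the croissant (starts OFF); moves with the lever, 29 mm before or behind the hinge and 98 mm above the counter at its stops, 105 mm upright
- croissant_warmer_lever (a joint): lever of the warmer that carries the croissant, rad; 0 upright, +0.5 stop leaning back to the plate = ON, -0.5 stop leaning to the front edge = OFF. 9 mm stem, cross bar on top 52 mm long along y, 16 mm thick. Top-heavy (0.4 kg): about 2 N at the bar to leave a stop, fading to 0 at upright, then it snaps over by itself and stays
- slice_warmer: the warmer that carries the cream slice (starts OFF, must stay OFF). Low metal box, 220 deep x 135 wide x 40 mm high, fixed. Origin: centre of its underside; x points from its front (lever) edge to its back, z up. Dark plate 124 mm square, top 46 mm high, centred 43 mm behind the origin; lever hinge 67 mm in front of the origin
- slice_warmer_pivot (a point): hinge of the lever of the warmer that carries the cream slice (starts OFF, must stay OFF): middle of the width, 45 mm above the counter (5 mm above the metal box); same axes as its warmer
- slice_warmer_lever_bar (a point): centre of the dark cross bar on the lever of the warmer that carries the cream slice (starts OFF, must stay OFF); moves with the lever, 29 mm before or behind the hinge and 98 mm above the counter at its stops, 105 mm upright
- slice_warmer_lever (a joint): lever of the warmer that carries the cream slice, rad; 0 upright, +0.5 stop leaning back to the plate = ON, -0.5 stop leaning to the front edge = OFF. 9 mm stem, cross bar on top 52 mm long along y, 16 mm thick. Top-heavy (0.4 kg): about 2 N at the bar to leave a stop, fading to 0 at upright, then it snaps over by itself and stays
- croissant: brown croissant, 65 x 133 x 49 mm (133 along its y), loose on a warmer's plate; origin centre of underside
- cream_slice: red-topped cream slice, 70 x 106 x 49 mm, loose on a warmer's plate; origin centre of underside
- bundt_cake: small dark bundt cake with pink topping, 104 mm wide, 83 mm high, loose on the counter left of the warmers; origin centre of underside
- tart: small round tart with white peaks, 107 mm wide, 44 mm high, loose on the counter left of the warmers; origin centre of underside
Mind the look-alikes: they are no part of the job. There is more than one size of the croissant; the one meant has the size given above.

How it is judged:
By the outcome, as a careful person would: the job done as asked, in the order asked, and still so for the second after the job is handed in, with the robot touching nothing.
It also fails if it takes over 48 s, if anything falls off the work surface, if the arm or the gripper's body presses on something with over 40 N, if the wrist force passes 120 N, or if a joint passes its speed limit or range.

ROBOT

A 7-joint arm with a two-finger parallel gripper is mounted at the origin on a cart in front of the work surface, level with it; the furniture and walls round the work are solid. World frame = base frame: x ahead of the robot, y to its left, z up, the work surface at z = 0. Lengths are in m, angles in rad, forces in N, time in s.
With the tool pointing down it reaches from about 0.4 to 0.875 m from the base axis. Payload 19.3 kg.
Tool frame: the origin (TCP) lies where the fingers leave the gripper's body, on its centre line; the fingertips stand 73 mm ahead of it and the grasp point (between the pads) lies 54 mm ahead of it; z points along the fingers, y is the direction in which the jaws open and shut (so a half turn about z gives the same grasp; the last joint's range is limited). The gripper opens to 85 mm and grips with 20 to 120 N. Pads are 22 mm wide; open, the fingers measure 114 mm over their backs; the gripper's body (76 mm by 85 mm) begins 54 mm behind the grasp point. The pads swing forward as they close: fully open they stand 13 mm farther back than shut.
Start: joints at [-1.233, 0.521, -0.036, 1.599, 0.021, 1.021, -0.113], TCP at [0.248, 0.574, 0.304] pointing down, gripper open.
Joint ranges: [-2.91, 2.91], [-0.3, 2.13], [-1.5, 1.42], [0.17, 2.43], [-1.26, 4.41], [0.16, 1.93], [-2.52, 2.52]. Speed limits (rad/s): [1.89, 1.89, 2.39, 2.39, 3.01, 3.01, 3.01].

INTERFACE

Orientations are given as [roll, pitch, yaw] about the fixed x, y, z axes, in that order (R = Rz(yaw) Ry(pitch) Rx(roll)).
In Python, from workcell import env, camera, camera_info, ticket gives the robot as it stands.
- The arm moves only by the shell command python3 -m crank 'ROWS'. ROWS is JSON, a list of rows, each a list of 3 entries, a list of its own where there are three numbers: the shift along the world's x, y, z in cm, then the turn, a rotation vector about the world's x, y, z in rad, then the opening in per cent of the stroke, from 0 (shut) to 100 (fully open). A call has 1 to 10 rows; each row shifts and turns the pose as measured when the row begins; what a row does not reach is not made up. A row lasts 1/10 s, in which the tool goes at most 50 mm and 8.59 degrees, less where a joint would pass 70% of its speed; a pose out of reach is approached as far as the arm can. A call is refused whole if a number of a shift passes 5 or a number of a turn 0.15, either way. A call with a gripper value outside its range is refused whole. The fingers move at their own pace and stop on an object; the grip force is fixed at half the most. Time passes only in rows, so rows that do not move let the fingers close. It gives the time, the measured TCP pose, the force and the opening at its end, in the units of the state.
- env.get_obs(): the state, without advancing time (a new reading comes with each control period).
- camera(name): name is "scene" or "top" or "wrist"; returns the picture (384x512x3 uint8, red, green, blue); there is no depth.
- camera_info(name): a dict with "camera_matrix" (3x3 intrinsics, pixels), "position" and "rotation" of the camera in the world; the wrist camera has in their place "hand_eye" (4x4, takes a point from camera to tool coordinates, whose origin is the TCP and whose axes are the flange's). Camera axes: x right, y down, z forward; pixel columns grow to the right and rows downward; lengths in m; the calibration is good to about 2 mm. A picture is of the moment at which its call begins: read the wrist's pose just before it. camera_info takes no time and is no camera call.
- ticket.close_job(): hands the job in, once; it reports no verdict.
The state is a dict: "time": time; "q": joint angles; "qvel": joint speeds; "effort": joint torques, N m; "tool_pos": TCP position; "tcp_rot": TCP orientation; "contact_force": force on the tool from outside, world axes, zero at the start; "moment": the same for the moment, N m; "gripper_width": finger opening in m.
Only numpy, scipy, OpenCV 4.12 (cv2) and the standard library are available. Lean on these libraries where they do the work, as an engineer would, in place of code of your own. Each camera call takes 0.05 s, during which the arm holds its last target.

## Working session

There is one attempt and no reset: what is moved stays moved. The work goes in short steps, Python scripts to look and compute and a shell command to move; the robot and the scene stay as the last step left them, time stands still between calls to the robot, and variables do not carry over. Pictures are saved under pics/ and viewed, and the job is handed in when it is done.

```bash
mkdir -p pics; python3 - <<'E'
from workcell import env,camera,camera_info
import cv2
o=env.get_obs();print(o)
for n in ["scene","top"]:
    cv2.imwrite(f"pics/{n}0.png",camera(n)[:,:,::-1]);print(n,camera_info(n))
print(camera_info("wrist"))
E
```

```text
{'time': 0.0, 'q': array([-1.23318751,  0.52198626, -0.03636366,  1.5999721 ,  0.02119605,
        1.02109268, -0.11281244]), 'qvel': array([ 0.00036229,  0.00077261, -0.00048196,  0.00035891,  0.00020789,
       -0.00111799,  0.00096742]), 'effort': array([-1.40888584e-03, -9.27107477e+01,  1.97915688e+00, -3.69949257e+01,
        1.77501712e-02,  7.95638800e-03,  2.72771587e-05]), 'tool_pos': array([0.2477875 , 0.57352175, 0.30335543]), 'tcp_rot': array([-3.14052026e+00,  5.42324363e-05,  2.73379018e+00]), 'contact_force': array([-0.06346009,  0.2545139 ,  0.25152841]), 'moment': array([0.03390311, 0.01906191, 0.03393893]), 'gripper_width': 0.08542846048565914}
scene {'camera_matrix': array([[496.51453112,   0.        , 256.099654  ],
       [  0.        , 496.51453112, 194.41214414],
       [  0.        ,   0.        ,   1.        ]]), 'position': array([-0.06755222, -0.57723768,  1.22635208]), 'rotation': array([-2.44736237,  0.00729064, -0.87516334])}
top {'camera_matrix': array([[352.38637821,   0.        , 250.33133453],
       [  0.        , 352.38637821, 196.67253359],
       [  0.        ,   0.        ,   1.        ]]), 'position': array([0.42543618, 0.04045974, 1.03753937]), 'rotation': array([-2.9136285 ,  0.00680097, -1.68354092])}
{'camera_matrix': array([[281.53830434,   0.        , 257.05573329],
       [  0.        , 281.53830434, 193.70764331],
       [  0.        ,   0.        ,   1.        ]]), 'hand_eye': array([[ 4.26893347e-04, -9.46342599e-01, -3.23164823e-01,
         8.26703268e-02],
       [ 9.99999849e-01,  2.91818238e-04,  4.66428401e-04,
         1.19869774e-03],
       [-3.47095676e-04, -3.23164973e-01,  9.46342580e-01,
        -7.01504963e-02],
       [ 0.00000000e+00,  0.00000000e+00,  0.00000000e+00,
         1.00000000e+00]])}
```

View pics/scene0.png

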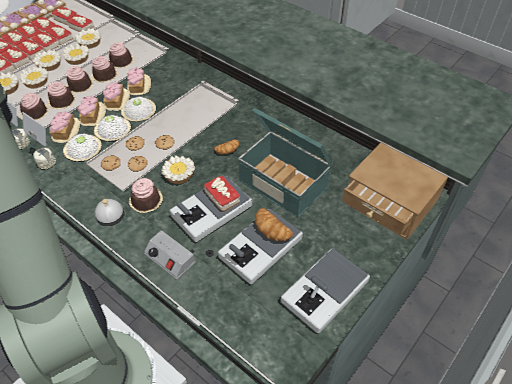

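View pics/top0.png

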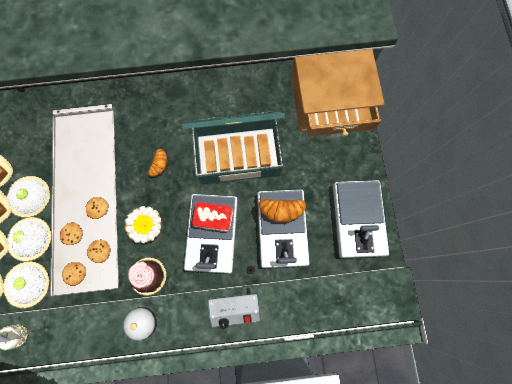

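Top view: the slice warmer is at (211,233), the croissant warmer at (283,230) and the empty one at (360,218). The small croissant at (158,163) is a look-alike, and the grey switch box at (234,310) is no part of the job. Next I take close crops and measure.

```bash
cat > h.py <<'E'
import numpy as np,cv2
from scipy.spatial.transform import Rotation as R
from workcell import env,camera,camera_info
def cam(n):
    i=camera_info(n);K=i["camera_matrix"]
    return K,R.from_euler('xyz',i["rotation"]).as_matrix(),np.array(i["position"])
def ray(n,px,z):
    K,r,p=cam(n);d=r@np.linalg.inv(K)@np.array([px[0],px[1],1.]);return p+d*(z-p[2])/d[2]
def proj(n,P):
    K,r,p=cam(n);c=K@(r.T@(np.array(P)-p));return c[:2]/c[2]
E
python3 - <<'E'
from h import *
im=cv2.imread("pics/top0.png");c=im[180:280,175:400]
cv2.imwrite("pics/topc.png",cv2.resize(c,None,fx=3.5,fy=3.5,interpolation=cv2.INTER_CUBIC))
im2=cv2.imread("pics/scene0.png");c=im2[165:335,160:380]
cv2.imwrite("pics/scc.png",cv2.resize(c,None,fx=3.5,fy=3.5,interpolation=cv2.INTER_CUBIC))
hsv=cv2.cvtColor(im,cv2.COLOR_BGR2HSV)
m=((hsv[...,2]>165)&(hsv[...,1]<40)).astype(np.uint8)
m[:180]=0;m[280:]=0
for ct in cv2.findContours(m,cv2.RETR_EXTERNAL,2)[0]:
    if cv2.contourArea(ct)>150: print(cv2.boundingRect(ct),cv2.contourArea(ct))
# px corners test
for p in [(250,196),(283,265),(360,250)]: print(p,ray("top",p,0.04))
E
```

```text
(5, 263, 41, 17) 382.5
(129, 262, 24, 18) 292.5
(8, 219, 40, 41) 1123.0
(259, 212, 50, 55) 984.0
(198, 208, 28, 13) 158.5
(125, 206, 36, 37) 525.5
(184, 196, 53, 77) 1020.0
(335, 182, 54, 75) 1489.5
(51, 180, 67, 100) 5745.0
(8, 180, 39, 34) 987.5
(250, 196) [0.65826592 0.02189483 0.04      ]
(283, 265) [ 0.45209985 -0.04710789  0.04      ]
(360, 250) [ 0.46871459 -0.26683222  0.04      ]
```

View pics/topc.png

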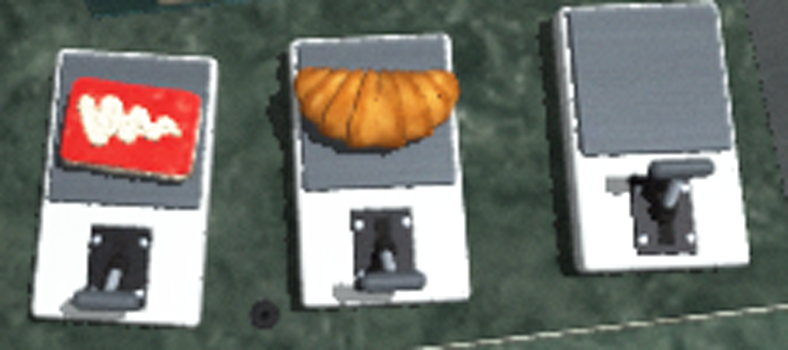

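View pics/scc.png

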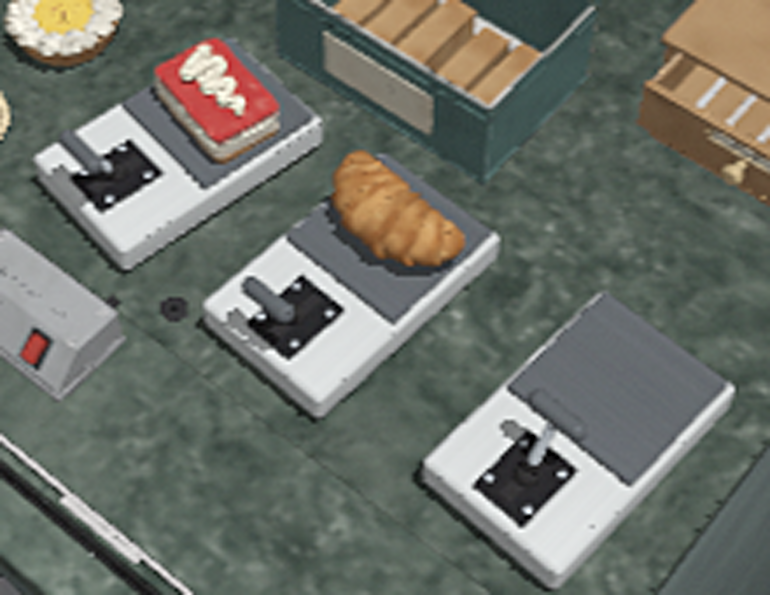

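```bash
python3 - <<'E'
from h import *
T=lambda p:((p[0]+.5)/3.5+175-.5,(p[1]+.5)/3.5+180-.5)
S=lambda p:((p[0]+.5)/3.5+160-.5,(p[1]+.5)/3.5+165-.5)
for nm,bt,bs,ct,plate in [("cro",(390,281),(268,298),[(295,40),(447,36),(468,298),(302,306)],[(302,190),(455,184)]),
  ("emp",(682,168),(557,415),[(558,5),(718,2),(748,265),(578,270)],[(579,156),(732,150)]),
  ("sli",(110,298),(88,153),[(60,50),(216,58),(200,324),(33,317)],[(48,200),(197,208)])]:
    print(nm,"bar top",ray("top",T(bt),.098).round(4),"scene",ray("scene",S(bs),.098).round(4))
    c=np.array([ray("top",T(p),.04) for p in ct])
    p=np.array([ray("top",T(q),.046) for q in plate])
    f=(c[0]+c[1])/2-(c[2]+c[3])/2
    print(c.mean(0).round(4),"len",np.linalg.norm(f).round(4),"w",np.linalg.norm(c[3]-c[2]).round(4),np.linalg.norm(c[0]-c[1]).round(4),"yaw",np.degrees(np.arctan2(f[1],f[0])).round(2))
    d=p[0]-p[1];print("  plate w",np.linalg.norm(d).round(4),"yaw",np.degrees(np.arctan2(-d[0],d[1])).round(2), "front mid",p.mean(0).round(4))
    y=np.arctan2(f[1],f[0]);u=np.array([np.cos(y),np.sin(y)])
    print("  pivot from box",(c.mean(0)[:2]-.067*u).round(4),"from plate",(p.mean(0)[:2]-.048*u).round(4))
E
```

```text
cro bar top [ 0.4626 -0.0518  0.098 ] scene [ 0.4643 -0.0524  0.098 ]
[ 0.5568 -0.06    0.04  ] len 0.2161 w 0.1319 0.1267 yaw -4.62
  plate w 0.1234 yaw -4.26 front mid [ 0.5397 -0.0578  0.046 ]
  pivot from box [ 0.49   -0.0546] from plate [ 0.4918 -0.0539]
emp bar top [ 0.5218 -0.285   0.098 ] scene [ 0.5228 -0.2837  0.098 ]
[ 0.5597 -0.2848  0.04  ] len 0.2185 w 0.1356 0.1339 yaw -5.15
  plate w 0.124 yaw -4.26 front mid [ 0.5416 -0.284   0.046 ]
  pivot from box [ 0.4929 -0.2788] from plate [ 0.4938 -0.2797]
sli bar top [0.4738 0.1582 0.098 ] scene [0.4767 0.1566 0.098 ]
[0.5659 0.1437 0.04  ] len 0.2172 w 0.1326 0.1302 yaw -9.62
  plate w 0.1203 yaw -9.57 front mid [0.5494 0.1485 0.046 ]
  pivot from box [0.4998 0.1549] from plate [0.5021 0.1566]
```

The crops confirm the choice. The large croissant (135 mm) sits on the middle warmer with its lever to the front, and the right-hand warmer is empty with its lever back. In world coordinates the bars are at (0.522, -0.2845) for the empty warmer and (0.4635, -0.052) for the croissant's, and both warmers are at about -4.5° yaw. I'll shut the gripper and travel high to a point behind the empty warmer's bar.

```bash
python3 -m crank '[[[1.8,-4.5,0],[0,0,0.11],0],[[1.8,-4.5,0],[0,0,0.11],0],[[1.8,-4.5,0],[0,0,0.11],0],[[1.8,-4.5,0],[0,0,0],0],[[1.8,-4.5,0],[0,0,0],0],[[1.8,-4.5,0],[0,0,0],0],[[1.8,-4.5,0],[0,0,0],0],[[1.8,-4.5,0],[0,0,0],0],[[1.8,-4.5,0],[0,0,0],0],[[1.8,-4.5,0],[0,0,0],0]]'
```

```text
time: 1.1
tool_pos: [0.4253, 0.1125, 0.3007]
tcp_rot: [-3.139, -0.002, 3.088]
contact_force: [0.7, 1.0, -0.2]
gripper_width: 0.0002
```

```bash
python3 -m crank '[[[1.8,-4.5,0],[0,0,0],0],[[1.8,-4.5,0],[0,0,0],0],[[1.8,-4.5,0],[0,0,0],0],[[1.8,-4.5,0],[0,0,0],0],[[1.8,-4.5,0],[0,0,0],0],[[1.8,-4.5,0],[0,0,0],0],[[1.8,-4.5,0],[0,0,0],0],[[1.5,-4,0],[0,0,0],0],[[1,-3,0],[0,0,0],0],[[0,0,0],[0,0,-0.02],0]]'
```

```text
time: 2.1
tool_pos: [0.5771, -0.2935, 0.2989]
tcp_rot: [-3.138, -0.004, 3.062]
contact_force: [-1.1, 0.4, -0.2]
gripper_width: -0.0002
```

```bash
python3 -m crank '[[[0,0.7,-2.5],[0,0,0],0],[[0,0,-3],[0,0,0],0],[[0,0,-2],[0,0,0],0],[[0,0,0],[0,0,0],0]]'; python3 - <<'E'
from h import *
for n in ["wrist","scene"]: cv2.imwrite(f"pics/{n}1.png",camera(n)[:,:,::-1])
a=cv2.imread("pics/wrist1.png");b=cv2.imread("pics/scene1.png")[150:342,200:456]
cv2.imwrite("pics/c1.png",np.vstack([cv2.resize(a,(400,300)),cv2.resize(b,(400,300))]))
E
```

```text
time: 2.5
tool_pos: [0.5764, -0.286, 0.2206]
tcp_rot: [-3.138, -0.005, 3.059]
contact_force: [-1.1, 0.0, 0.1]
gripper_width: 0.0001
```

View pics/c1.png

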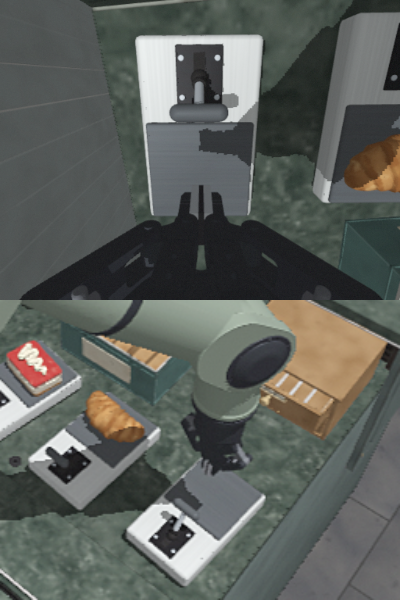

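The wrist view (top half of the picture) shows the shut fingers at (200,200) lined up with the bar at (200,112), over the bare plate. I descend behind the bar.

```bash
python3 -m crank '[[[0,0,-2.5],[0,0,0],0],[[0,0,-2.5],[0,0,0],0],[[0,0,-1],[0,0,0],0],[[0,0,0],[0,0,0],0]]'; python3 -m crank '[[[-0.7,0,0],[0,0,0],0],[[-0.7,0,0],[0,0,0],0],[[-0.7,0,0],[0,0,0],0],[[-0.7,0,0],[0,0,0],0]]'
```

```text
time: 3.0
tool_pos: [0.5799, -0.2871, 0.1681]
tcp_rot: [-3.135, 0.006, 3.06]
contact_force: [0.3, 0.6, -0.4]
gripper_width: 0.0
time: 3.4
tool_pos: [0.5513, -0.2877, 0.1722]
tcp_rot: [-3.133, 0.011, 3.06]
contact_force: [0.9, -0.5, 0.0]
gripper_width: 0.0001
```

```bash
python3 -m crank '[[[0,0,-0.8],[0,0,0],0],[[0,0,-0.7],[0,0,0],0],[[0,0,0],[0,0,0],0]]'; python3 -m crank '[[[-0.6,0,-0.1],[0,0,0],0],[[-0.6,0,-0.1],[0,0,0],0],[[-0.6,0,-0.1],[0,0,0],0]]'
```

```text
time: 3.7
tool_pos: [0.5503, -0.288, 0.1569]
tcp_rot: [-3.133, 0.012, 3.059]
contact_force: [-0.6, -0.0, 0.6]
gripper_width: 0.0
time: 4.0
tool_pos: [0.5327, -0.2878, 0.1536]
tcp_rot: [-3.133, 0.014, 3.06]
contact_force: [3.6, -0.1, 2.2]
gripper_width: -0.0001
```

Contact is confirmed: Fx is about 3.6 N with the TCP at x = 0.533. I keep pushing gently.

```bash
python3 -m crank '[[[-0.6,0,0],[0,0,0],0],[[-0.6,0,0],[0,0,0],0],[[-0.6,0,0],[0,0,0],0],[[-0.5,0,0],[0,0,0],0]]'; python3 -m crank '[[[-0.5,0,0],[0,0,0],0],[[-0.5,0,0],[0,0,0],0],[[0,0,0],[0,0,0],0]]'; python3 - <<'E'
from h import *
cv2.imwrite("pics/w2.png",camera("wrist")[:,:,::-1])
E
```

```text
time: 4.4
tool_pos: [0.5068, -0.2879, 0.1537]
tcp_rot: [-3.133, 0.013, 3.06]
contact_force: [-0.7, 0.0, 1.0]
gripper_width: -0.0001
time: 4.7
tool_pos: [0.4947, -0.288, 0.1536]
tcp_rot: [-3.133, 0.011, 3.059]
contact_force: [-0.1, -0.2, -0.3]
gripper_width: -0.0001
```

View pics/w2.png

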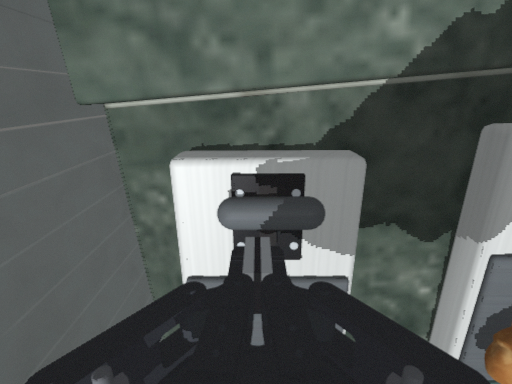

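The bar has snapped to the front: it is at (270,212), clear of the fingers, and the force is about 0. I back off, rise, and cross to in front of the croissant warmer's lever.

```bash
python3 -m crank '[[[1,0,0.5],[0,0,0],0],[[1,0,2],[0,0,0],0],[[0,0,3],[0,0,0],0],[[0,0,3],[0,0,0],0],[[0,0,1],[0,0,0],0],[[0,0,0],[0,0,0],0]]'; python3 -m crank '[[[-0.8,3,0],[0,0,0],0],[[-1.5,3.5,0],[0,0,0],0],[[-1.5,3.5,0],[0,0,0],0],[[-1.5,3.5,0],[0,0,0],0],[[-1.5,3.5,0],[0,0,0],0],[[-1.5,3,0],[0,0,0],0],[[-1,2.5,0],[0,0,0],0],[[0,0,0],[0,0,0],0]]'
```

```text
time: 5.35
tool_pos: [0.5202, -0.2869, 0.2533]
tcp_rot: [-3.133, 0.013, 3.061]
contact_force: [-0.9, -0.2, 0.6]
gripper_width: -0.0
time: 6.15
tool_pos: [0.423, -0.0534, 0.2472]
tcp_rot: [-3.132, 0.007, 3.062]
contact_force: [0.8, -0.3, 0.4]
gripper_width: 0.0
```

```bash
python3 -m crank '[[[-0.7,0,-1],[0,0,0],0],[[0,0,0],[0,0,0],0]]'; python3 - <<'E'
from h import *
for n in ["wrist","top"]: cv2.imwrite(f"pics/{n}3.png",camera(n)[:,:,::-1])
a=cv2.imread("pics/wrist3.png");b=cv2.imread("pics/top3.png")[170:290,240:400]
cv2.imwrite("pics/c3.png",np.hstack([cv2.resize(a,(400,300)),cv2.resize(b,(400,300))]))
E
```

```text
time: 6.35
tool_pos: [0.4161, -0.0527, 0.2362]
tcp_rot: [-3.132, 0.006, 3.065]
contact_force: [-0.2, -0.1, -0.7]
gripper_width: 0.0001
```

View pics/c3.png

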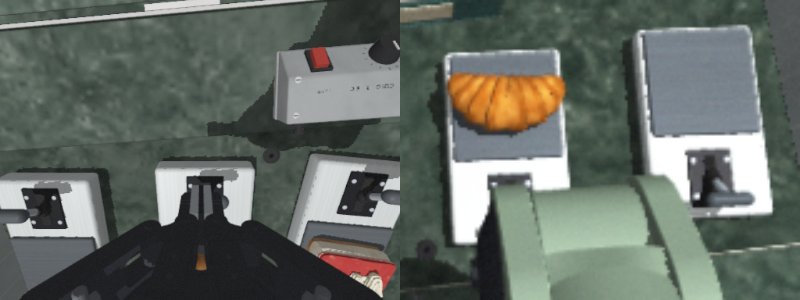

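The top crop shows the empty warmer's lever now at the front (728,198), and the croissant has not moved. The fingers are in front of the croissant lever's bar, so I descend.

```bash
python3 -m crank '[[[0,0,-2.5],[0,0,0],0],[[0,0,-2.5],[0,0,0],0],[[0,0,-2],[0,0,0],0],[[0,0,-0.8],[0,0,0],0],[[0,0,0],[0,0,0],0]]'
```

```text
time: 6.95
tool_pos: [0.421, -0.0551, 0.1579]
tcp_rot: [-3.132, 0.012, 3.06]
contact_force: [0.1, -0.0, 0.5]
gripper_width: 0.0002
```

```bash
python3 -m crank '[[[0.6,0,-0.1],[0,0,0],0],[[0.6,0,-0.1],[0,0,0],0],[[0.6,0,-0.1],[0,0,0],0],[[0.6,0,0],[0,0,0],0],[[0.6,0,0],[0,0,0],0]]';python3 -m crank '[[[0.6,0,0],[0,0,0],0],[[0.6,0,0],[0,0,0],0],[[0.6,0,0],[0,0,0],0]]'
```

```text
time: 7.45
tool_pos: [0.4543, -0.0555, 0.1573]
tcp_rot: [-3.132, 0.015, 3.06]
contact_force: [-2.0, 0.4, 2.2]
gripper_width: -0.0001
time: 7.75
tool_pos: [0.4744, -0.0554, 0.1577]
tcp_rot: [-3.133, 0.016, 3.06]
contact_force: [-0.0, 0.4, 0.3]
gripper_width: -0.0001
```

```bash
python3 -m crank '[[[0.5,0,0],[0,0,0],0],[[0.5,0,0],[0,0,0],0],[[0,0,0],[0,0,0],0],[[0,0,0],[0,0,0],0]]'; python3 - <<'E'
from h import *
b=camera("scene")[:,:,::-1]
cv2.imwrite("pics/s4.png",cv2.resize(b[150:342,160:416],(800,600)))
E
```

```text
time: 8.15
tool_pos: [0.4864, -0.0554, 0.1576]
tcp_rot: [-3.133, 0.017, 3.06]
contact_force: [-0.5, -0.0, 0.1]
gripper_width: 0.0
```

View pics/s4.png

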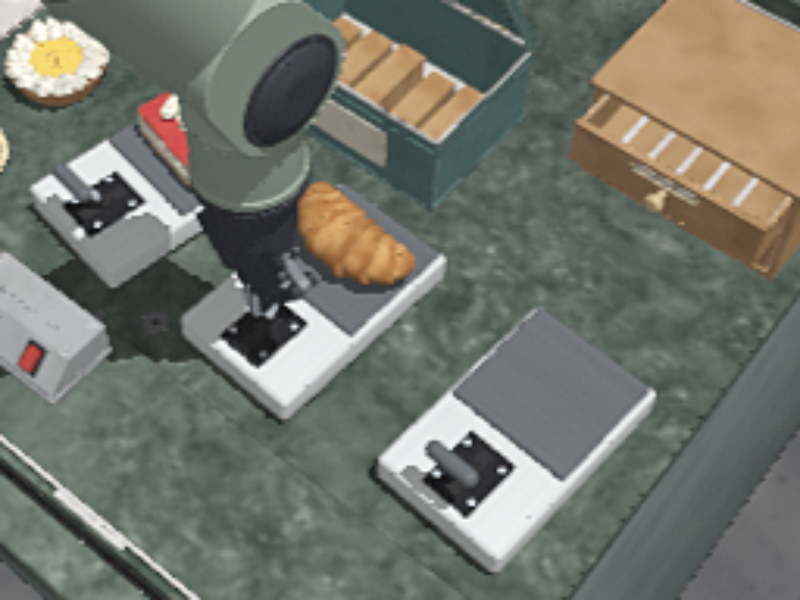

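The croissant lever has snapped back: its bar is at (295,272), behind the fingers. I retreat and move clear, away from the slice's lever.

```bash
python3 -m crank '[[[-1,0,0.3],[0,0,0],0],[[-1,0,2],[0,0,0],0],[[0,0,3],[0,0,0],0],[[0,0,4],[0,0,0],0],[[0,0,4],[0,0,0],0],[[0,-3,2],[0,0,0],0],[[0,-4,0],[0,0,0],0],[[0,-4,0],[0,0,0],0],[[0,-4,0],[0,0,0],0],[[0,-4,0],[0,0,0],0]]'; python3 -m crank '[[[0,-4,0],[0,0,0],0],[[0,-4,0],[0,0,0],0],[[0,-3,0],[0,0,0],0],[[0,0,0],[0,0,0],0],[[0,0,0],[0,0,0],0]]'; python3 - <<'E'
from h import *
for n in ["scene","top"]: cv2.imwrite(f"pics/{n}5.png",camera(n)[:,:,::-1])
a=cv2.imread("pics/top5.png");b=cv2.imread("pics/scene5.png")[150:342,130:386]
cv2.imwrite("pics/c5.png",np.hstack([cv2.resize(a[150:300,110:310],(400,300)),cv2.resize(b,(400,300))]))
E
```

```text
time: 9.2
tool_pos: [0.4556, -0.2463, 0.3182]
tcp_rot: [-3.135, 0.015, 3.069]
contact_force: [0.4, 0.1, -0.1]
gripper_width: -0.0001
time: 9.7
tool_pos: [0.449, -0.3643, 0.3181]
tcp_rot: [-3.135, 0.014, 3.061]
contact_force: [-0.5, 0.3, -0.2]
gripper_width: -0.0002
```

View pics/c5.png

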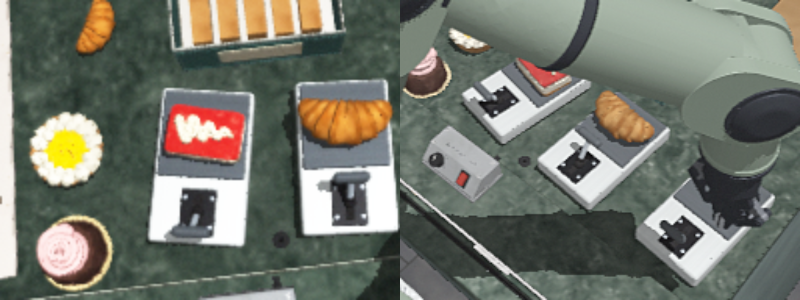

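The croissant lever leans back (on), the slice lever leans to the front (off), and the empty warmer's lever leans to the front (off). The pastries have not moved and the arm is clear.

```bash
python3 - <<'E'
from workcell import ticket
print(ticket.close_job())
E
```

```text
the job is handed in; nothing more can be done
None
```

The job is done and handed in at about 9.8 s: only the croissant is being warmed. With the gripper shut, I pushed the empty warmer's lever to the front (off), then the croissant warmer's lever back (on). The highest force I saw, read only at the end of each move, was about 4 N.

The last pictures show the empty and slice levers leaning to the front and the croissant lever leaning back. By eye, the croissant, cream slice, bundt cake and tart are where they were. The arm stood clear and no check failed. The arm left its commanded height by up to about 1 cm on the way down, so I corrected that before the first touch.

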